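# Load the sample carriage into the gauge stand and bolt it in

### The job

Take the carriage with the sample bottle by its upright handle and slide it into the gauge stand, its stem running along the slot in the top: straight in, then sideways until the stem is fully home at the end of the side slot. Then slide the bolt fully shut across the mouth of the slot. Keep the bottle standing in the carriage and leave the other things on the bench where they are.

Things in the scene. Friction and masses are not known exactly. Their poses are not given: they have to be found in the camera images.
- stand: gauge stand, fixed: flat grey roof, 100 to 106 mm above the bench, on side and back walls, open at its mouth; a housing 92 mm high stands behind it (y to 228 mm). Origin on the bench under the middle of the slot's mouth; y points straight in, x towards the side slot, z up. Roof: x -50 to 92, y 0 to 183 mm. Free inside: x -44 to 86, y up to 177 mm, bare bench below
- mouth (a point): middle of the mouth of the L-shaped slot through the roof, at the roof's top, 106 mm above the bench; in the stand's frame (0, 0). The entry slot is 24 mm wide (stand x -12 to 12 mm) and runs from here to y 107 mm. Beside it the bolt's guides stand on the roof at y 5 to 29 mm, up to 119 mm above the bench
- corner (a point): where the centre lines of entry slot and side slot meet, at the roof's top; in the stand's frame (0, 95 mm). The side slot is 24 mm wide (y 83 to 107 mm) and ends at x 46 mm
- home (a point): where the stem's axis is when the stem touches the end of the side slot, midway across it, at the roof's top; in the stand's frame (40 mm, 95 mm). The stem has 6 mm of play to either side across the slot
- bolt (a joint): steel bolt on the roof just inside the mouth; slides along the stand's x. 0 = fully shut against its stop, tip across the entry slot; 0.06 m = fully open. It starts 0.045 to 0.060 m open, clear of the slot, and stays where it is left; about 2 N moves it. To shut it push its knob towards the stand's -x
- bolt_knob (a point): top centre of the bolt's upright round black knob, 16 mm diameter, standing from 115 mm to 151 mm above the bench; in the stand's frame at y 17 mm, x 34 mm + the bolt's joint value
- carriage: loose carriage, about 0.4 kg: plate 74 x 112 mm, 10 mm thick, lying on the bench, with an upright round stem of 12 mm diameter under a black block handle. Origin on the underside, under the stem; y points from stem to bottle. Plate: x -37 to 37, y -40 to 72 mm. It goes in with its y along the stand's y (within 0.1 rad), sliding on the bench or carried up to 10 mm above it
- carriage_grip (a point): centre of the handle, on the stem's axis 141 mm above the underside. The handle is 36 mm wide along the carriage's x, 14 mm thick along its y (grasp across these 14 mm) and reaches from 122 to 160 mm above the underside; axes as the carriage's
- seat (a point): centre of the round recess (45 mm diameter, 6 mm deep) in the carriage in which the bottle stands, at the recess's floor: 40 mm from the stem along the carriage's y, 4 mm above the plate's underside
- sample_bottle: closed clear sample bottle with a black cap, 42 mm diameter, 78 mm tall, standing loose in the recess of the carriage; origin at the centre of its underside, z up; its top is 82 mm above the carriage's underside
- brown_bottle: bystander: brown bottle with a black cap, 60 mm diameter, 110 mm tall, to the right of the carriage; origin under its centre
- small_bottle: bystander: clear bottle with a black cap, 48 mm diameter, 90 mm tall, to the left of the stand; origin under its centre
- beaker: bystander: glass beaker, 54 mm diameter, 68 mm tall, at the back right; origin under its centre
- tape: bystander: roll of brown tape lying flat, 90 mm diameter, 48 mm high, on the right; origin under its centre
- tower_corner (a point): upper front right corner of the black computer tower that stands fixed on the left of the bench, 398 mm above the bench; from here the tower reaches 440 mm back (+x) and 153 mm to the left (+y), turned 0.08 rad. Keep the arm clear of it
Not all that is in view belongs to the job. Leave any turquoise look-alike of the sample_bottle alone. Leave any brown look-alike of the carriage alone.

How it is judged:
By the outcome, as a careful person would: the job done as asked, in the order asked, and still so for the second after the job is handed in, with the robot touching nothing.
It also fails if it takes over 58 s, if anything falls off the work surface, if the arm or the gripper's body presses on something with over 40 N, if the wrist force passes 120 N, or if a joint passes its speed limit or range.

### The arm

A 6-joint arm with a two-finger parallel gripper is mounted at the origin on a cart in front of the work surface, level with it; the furniture and walls round the work are solid. World frame = base frame: x ahead of the robot, y to its left, z up, the work surface at z = 0. Lengths are in m, angles in degrees, forces in N, time in s.
With the tool pointing down it reaches from about 0.325 to 0.85 m from the base axis. Payload 15.5 kg.
Tool frame: the origin (TCP) lies midway between the tips of the shut fingers; the grasp point (between the pads) lies 19 mm behind it; z points along the fingers, y is the line along which they close (so a half turn about z gives the same grasp; the last joint's range is limited). The gripper opens to 91 mm and grips with 3 to 60 N. Pads are 32 mm wide; open, the fingers measure 118 mm over their backs; the gripper's body (76 mm by 178 mm) begins 60 mm behind the grasp point.
Start: joints at [58.47, 28.281, 77.091, -0, 74.628, -5.472], TCP at [0.275, 0.561, 0.214] pointing down, gripper open.
Joint ranges: [-166.48, 166.48], [-47.26, 123.95], [12.59, 153.08], [-70.14, 250.14], [6.76, 159.57], [-176.63, 176.63]. Speed limits (degrees/s): [108.29, 108.29, 147.25, 172.46, 172.46, 172.46].

### API

Orientations are given as a 3x3 rotation matrix whose columns are the frame's x, y, z axes.
In Python, from bench import ctrl gives the robot as it stands. The module is installed in compiled form; this text tells all that it offers. Calls block until the motion is done:
- ctrl.goto(position, orientation): joint-space move of the TCP to a pose.
- ctrl.move_l(position, vel=0.15, ori=None, contact_N=None): straight line of the TCP; ori=None keeps the orientation; vel is the mean speed in m/s. With contact_N (N) it stops when the force on the tool has changed by that much, and returns True; else False.
- ctrl.movej(angles): joint-space move.
- ctrl.command_gripper(opening): opening from 0.0 (shut) to 1.0 (fully open); the grip force is fixed at half the most; returns when the fingers have stopped.
- ctrl.sleep(seconds).
- ctrl.ik(position, orientation): joint angles nearest the present ones, or None.
- ctrl.read_camera(name): name is "scene" or "top" or "wrist"; returns the picture (480x640x3 uint8, blue, green, red); there is no depth.
- ctrl.camera_params(name): a dict with "fx", "fy", "cx", "cy" (pixels), "pose" (4x4, takes a point from camera to world coordinates); the wrist camera has in their place "T_tool_cam" (4x4, takes a point from camera to tool coordinates, whose origin is the TCP and whose axes are the flange's). Camera axes: x right, y up, looking along -z (the intrinsics and any distortion apply to the point x, -y, -z); pixel columns grow to the right and rows downward; lengths in m; the calibration is good to about 2 mm. A picture is of the moment at which its call begins: read the wrist's pose just before it. camera_params takes no time and is no camera call.
A pose or a line that the arm cannot do raises ctrl.MotionError and nothing moves.
- ctrl.sign_off(): hands the job in; it is judged then, once.
Readings, each from a call of its own:
- ctrl.current_t(): time.
- ctrl.current_q(): joint angles.
- ctrl.current_dq(): joint speeds.
- ctrl.current_effort(): joint torques, N m.
- ctrl.current_tool_pos(): TCP position.
- ctrl.current_eef_rot(): TCP orientation.
- ctrl.current_contact_force(): force on the tool from outside, world axes, zero at the start.
- ctrl.current_wrist_torque(): the same for the moment, N m.
- ctrl.current_grip_width(): opening from 0.0 (shut) to 1.0 (fully open).
- ctrl.current_grasp_force(): force on a finger pad.
Only numpy, scipy, OpenCV 4.12 (cv2) and the standard library are available. Lean on these libraries where they do the work, as an engineer would, in place of code of your own. Each camera call takes 0.05 s, during which the arm holds its last target. There are 200 camera calls.

## Working session

There is one attempt and no reset: what is moved stays moved. The work goes in short steps, each a Python script; the robot and the scene stay as the last script left them, time stands still between calls to the robot, and variables do not carry over. Pictures are saved under pics/ and viewed, at most 13 in all, crops included, and the job is handed in when it is done.

```bash
mkdir -p pics; python3 - <<'E'
from bench import ctrl
import cv2
for n in("scene","top"):
    cv2.imwrite(f"pics/{n}0.png",ctrl.read_camera(n)); p=ctrl.camera_params(n); print(n,p)
p=ctrl.camera_params("wrist");print(p)
E
```

```text
scene {'fx': 535.0457444859719, 'fy': 535.0457444859719, 'cx': 323.24463098728626, 'cy': 240.92767686326306, 'pose': array([[ 0.75220422,  0.41585232, -0.51113174, -0.13921985],
       [-0.65891972,  0.47036773, -0.58700852, -0.77706729],
       [-0.00368898,  0.77834507,  0.62782588,  1.03780019],
       [ 0.        ,  0.        ,  0.        ,  1.        ]])}
top {'fx': 544.1744704306641, 'fy': 544.1744704306641, 'cx': 310.86444338768206, 'cy': 235.9264115069465, 'pose': array([[-1.14649780e-02,  9.97339650e-01, -7.19873436e-02,
         4.07554884e-01],
       [-9.99922003e-01, -1.10784184e-02,  5.76681706e-03,
         7.51765468e-04],
       [ 4.95396940e-03,  7.20478452e-02,  9.97388874e-01,
         1.52636713e+00],
       [ 0.00000000e+00,  0.00000000e+00,  0.00000000e+00,
         1.00000000e+00]])}
{'fx': 390.0277600570956, 'fy': 390.0277600570956, 'cx': 321.1676414942542, 'cy': 236.62414375302163, 'T_tool_cam': array([[ 1.48272673e-03,  9.70100140e-01,  2.42700473e-01,
         6.84255029e-02],
       [ 9.99998809e-01, -1.54259631e-03,  5.66456762e-05,
        -2.34649880e-04],
       [ 4.29340832e-04,  2.42700100e-01, -9.70101272e-01,
        -1.71975943e-01],
       [ 0.00000000e+00,  0.00000000e+00,  0.00000000e+00,
         1.00000000e+00]])}
```

View pics/top0.png

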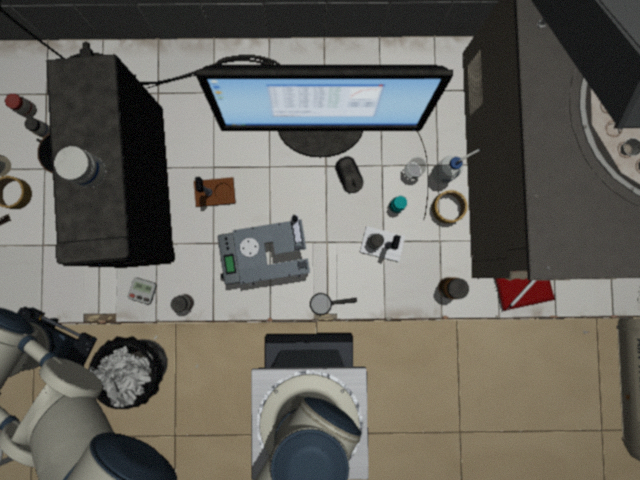

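View pics/scene0.png

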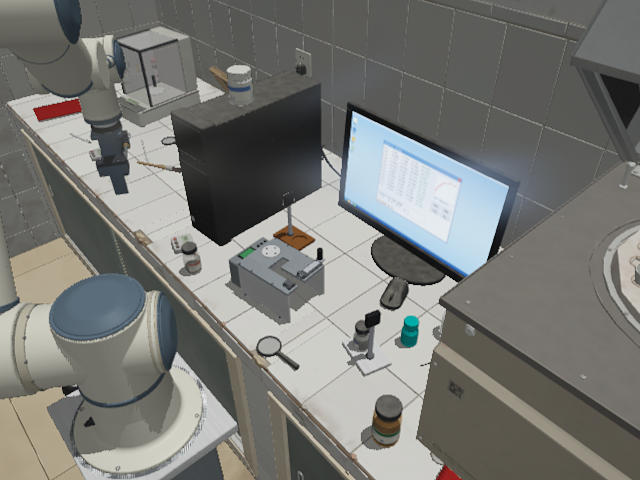

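The top view shows the grey stand at about (265,255), its mouth on the right near (305,262). The bolt knob is near (295,218). There are two carriage candidates:
- White-plate carriage at (382,245), with handle at (396,241) and a clear bottle with a black cap at (375,240). This fits the description.
- Brown look-alike at (214,191).

The turquoise bottle at (398,204) is also a look-alike. I'll enlarge a crop to confirm.

```bash
python3 - <<'E'
import cv2
a=cv2.imread("pics/top0.png")[205:300,210:420]
b=cv2.imread("pics/scene0.png")[230:390,220:430]
a=cv2.resize(a,(798,361),interpolation=cv2.INTER_CUBIC)
cv2.imwrite("pics/c1.png",a)
cv2.imwrite("pics/c2.png",cv2.resize(b,None,fx=3.6,fy=3.6,interpolation=cv2.INTER_CUBIC))
E
```

```text
(no output)
```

View pics/c1.png

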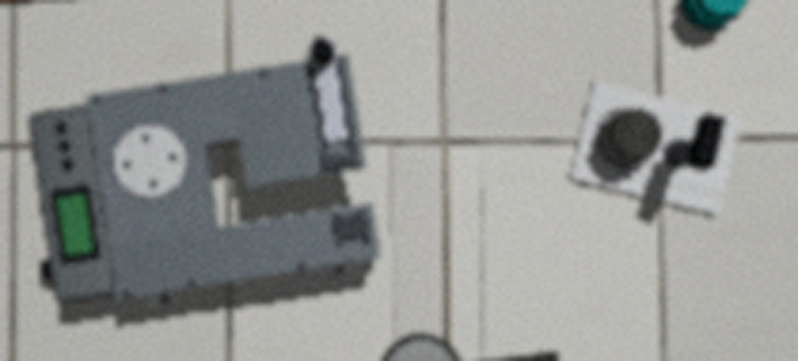

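View pics/c2.png

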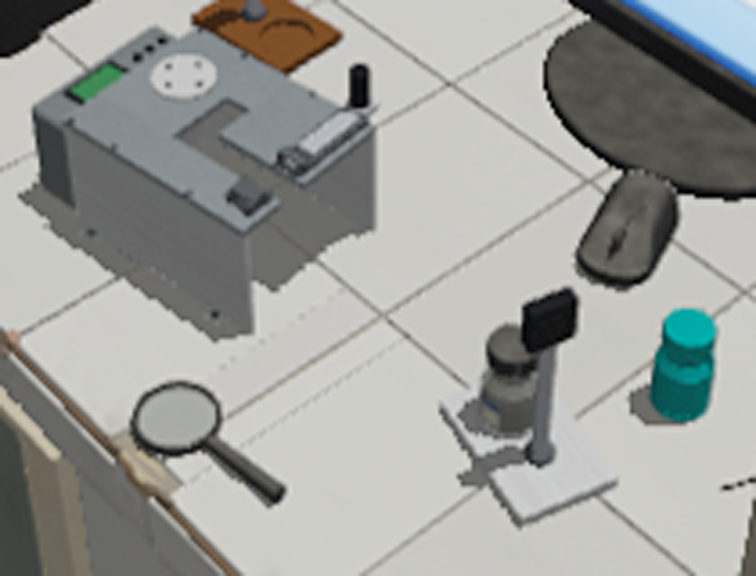

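The crops confirm it: the white-plate carriage has a clear black-capped bottle and a black handle, and its stem points away from the stand. The stand's mouth faces the carriage, and the bolt is open with its knob at crop (322,45). Next I'll fit the poses from both views.

```bash
cat > h.py <<'E'
import numpy as np, cv2
from scipy.optimize import least_squares
from bench import ctrl
def project(P,T,p):
    c=(np.asarray(P)-T[:3,3])@T[:3,:3]
    return np.c_[p["cx"]+p["fx"]*c[:,0]/-c[:,2],p["cy"]-p["fy"]*c[:,1]/-c[:,2]]
def world(pose,L):
    x,y,a=pose; c,s=np.cos(a),np.sin(a); L=np.asarray(L,float)
    return np.c_[x+c*L[:,0]-s*L[:,1],y+s*L[:,0]+c*L[:,1],L[:,2]]
def fit(obs,x0):  # obs: (local pts m, pixels, T, params)
    f=lambda v:np.concatenate([(project(world(v,L),T,p)-px).ravel() for L,px,T,p in obs])
    r=least_squares(f,x0,loss="soft_l1"); return r.x,r.fun.reshape(-1,2)
def wristT():
    T=np.eye(4);T[:3,:3]=ctrl.current_eef_rot();T[:3,3]=ctrl.current_tool_pos()
    p=ctrl.camera_params("wrist"); return T@p["T_tool_cam"],p
E
python3 - <<'E'
from h import *
pt=ctrl.camera_params("top");ps=ctrl.camera_params("scene")
ct=lambda a:np.array(a)/3.8+[210,205]
cs=lambda a:np.array(a)/3.6+[220,230]
A=lambda l,z:np.c_[np.array(l)/1000,np.full(len(l),z)]
st=[((92,183),(92,97)),((92,0),(347,57)),((-12,0),(372,207)),((12,0),(358,165)),((12,83),(243,185)),((46,83),(240,143)),((46,107),(207,146)),((-12,107),(217,228))]
ss=[((-50,0),(248,228)),((92,0),(375,125)),((-12,0),(278,203)),((12,83),(220,135)),((46,83),(247,110)),((46,107),(228,98)),((-12,107),(175,135))]
o=lambda s,z,f,p:(A([q[0] for q in s],z),f([q[1] for q in s]),p["pose"],p)
for obs in([o(st,.106,ct,pt)],[o(ss,.106,cs,ps)],[o(st,.106,ct,pt),o(ss,.106,cs,ps)]):
    v,r=fit(obs,[.4,.05,0]);print("stand",v.round(4));
print(r.round(1).tolist())
S=v
kt=[((0,0),(322,45))];ks=[((0,0),(355,66))]
k,_=fit([o(kt,.151,ct,pt),o(ks,.151,cs,ps)],[.4,.05,0]);d=k[:2]-S[:2];c,s=np.cos(S[2]),np.sin(S[2])
print("knob",k,"local",c*d[0]+s*d[1],-s*d[0]+c*d[1])
t=[((37,72),(593,83)),((37,-40),(742,118)),((-37,-40),(717,215)),((-37,72),(570,180))]
s2=[((-37,72),(442,405)),((-37,-40),(520,520)),((37,-40),(617,482))]
for obs in([o(t,.01,ct,pt)],[o(s2,.01,cs,ps)],[o(t,.01,ct,pt),o(s2,.01,cs,ps),o([((0,0),(550,322))],.141,cs,ps)]):
    v,r=fit(obs,[.4,-.2,0]);print("car",v.round(4))
print(r.round(1).tolist())
E
```

```text
stand [0.4618 0.0033 0.1416]
stand [0.4657 0.0019 0.1607]
stand [0.4638 0.0026 0.1517]
[[-1.7, -0.2], [0.2, -1.0], [0.1, -1.3], [2.3, 0.7], [1.2, 0.6], [-0.1, -1.2], [-0.5, -0.5], [0.4, -0.2], [-1.6, 1.0], [0.1, 0.4], [0.4, -0.2], [-0.8, -0.3], [0.5, 0.1], [-0.8, -0.4], [-1.4, 0.4]]
knob [0.55473526 0.03478699 0.        ] local 0.09476579362623722 0.01812217439679007
car [ 0.4877 -0.2233 -0.2497]
car [ 0.4874 -0.2262 -0.269 ]
car [ 0.4878 -0.2245 -0.2527]
[[0.5, -0.3], [0.2, 0.0], [0.8, 0.2], [0.4, -0.2], [-1.0, -1.0], [0.1, 0.2], [0.0, -0.8], [-0.4, 0.0]]
```

```bash
cat >> h.py <<'E'
def R(a,s): # tool down, tool y along s*(frame y) for yaw a
    y=s*np.array([-np.sin(a),np.cos(a),0]);z=np.array([0,0,-1.]);return np.c_[np.cross(y,z),y,z]
S0=[.4638,.0026,.1517];C0=[.4878,-.2245,-.2527]
def show(obj,pts):print(world(obj,pts).round(3).tolist())
E
python3 - <<'E'
from h import *
print(ctrl.current_eef_rot().round(2).tolist(),ctrl.current_t())
s0=world(S0,[[.01,.03,.33]])[0]
home=world(S0,[[.04,.095,.13]])[0]
for s in(1,-1):
  for n,P,a in(("w1",[.17,.32,.3],S0[2]),("stand",s0,S0[2]),("car",[*C0[:2],.25],C0[2]),("carlow",[*C0[:2],.127],C0[2]),("home",home,S0[2]),("knob",[.56,.035,.13],S0[2])):
    q=ctrl.ik(P,R(a,s));print(s,n,None if q is None else np.round(q,0))
E
```

```text
[[-0.9, 0.44, -0.0], [0.44, 0.9, -0.0], [0.0, -0.0, -1.0]] 0.1
1 w1 [ 53.   1. 102.  -0.  77. -46.]
1 stand [  -3.   10.   87.   -0.   83. -102.]
1 car [ -31.   19.   87.   -0.   74. -107.]
1 carlow [ -31.   27.   95.   -0.   57. -107.]
1 home [  5.  25. 100.  -0.  55. -94.]
1 knob [  -3.   29.   92.   -0.   59. -101.]
-1 w1 [ 53.   1. 102.  -0.  77. 134.]
-1 stand [-3. 10. 87. -0. 83. 78.]
-1 car [-31.  19.  87.  -0.  74.  73.]
-1 carlow [-31.  27.  95.  -0.  57.  73.]
-1 home [  5.  25. 100.  -0.  55.  86.]
-1 knob [-3. 29. 92. -0. 59. 79.]
```

```bash
python3 - <<'E'
from h import *
a=ctrl.current_eef_rot()
ctrl.move_l([.19,.36,.3],vel=.3)
s0=world(S0,[[.02,.05,.33]])[0]
ctrl.goto([.36,.03,.33],R(S0[2],1))
ctrl.move_l(s0,vel=.3)
T,p=wristT();np.save("Tstand.npy",T);cv2.imwrite("pics/w_stand.png",ctrl.read_camera("wrist"))
ctrl.goto([*C0[:2],.27],R(C0[2],1))
T,p=wristT();np.save("Tcar.npy",T);cv2.imwrite("pics/w_car.png",ctrl.read_camera("wrist"))
print(ctrl.current_t(),ctrl.current_grip_width())
E
```

```text
4.275 1.0013495568522488
```

View pics/w_stand.png

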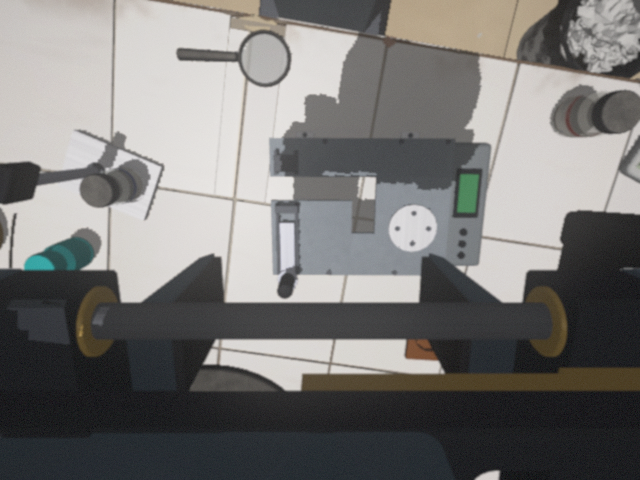

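View pics/w_car.png

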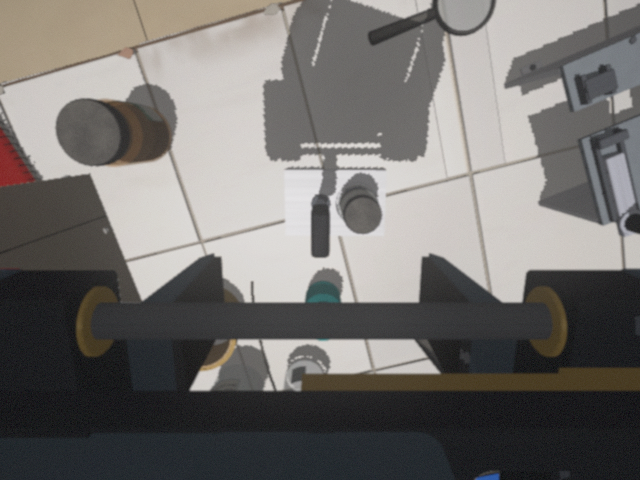

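The wrist view of the stand shows the roof with its mouth at column 272 (slot rows 176 to 201) and the side slot ending at (351–375, 234). The wrist view of the carriage shows the plate corners at (285,168), (385,168), (385,236) and (285,236), the handle bottom end at (320,255), and the bottle cap at (361,211).

```bash
python3 - <<'E'
from h import *
p=ctrl.camera_params("wrist")
A=lambda l,z:np.c_[np.array(l)/1000,np.full(len(l),z)]
o=lambda s,z,T:(A([q[0] for q in s],z),np.array([q[1] for q in s],float),T,p)
T=np.load("Tstand.npy")
s=[((-50,0),(271,139)),((92,0),(273,274)),((-12,0),(272,177)),((12,0),(272,201)),((12,83),(351,201)),((46,83),(351,234)),((46,107),(375,234)),((-12,107),(375,175))]
S,r=fit([o(s,.106,T)],S0);print("S",S.round(4),r.round(1).tolist())
print("knob px",project(world(S,[[.094,.017,.151],[.079,.017,.151]]),T,p).round(0).tolist())
T=np.load("Tcar.npy")
c=[((-37,-40),(285,168)),((-37,72),(385,168)),((37,72),(385,236.5)),((37,-40),(285,236))]
C,r=fit([o(c,.01,T)],C0);print("C",C.round(4),r.round(1).tolist())
print("handle top px",project(world(C,[[-.018,0,.16],[.018,0,.16],[0,.04,.082]]),T,p).round(0).tolist())
E
```

```text
S [0.4644 0.0027 0.1473] [[-1.2, -1.0], [0.1, 0.8], [-1.2, -0.0], [-0.7, -0.3], [1.6, 0.2], [0.7, -0.4], [-0.3, -0.2], [2.1, 2.8]]
knob px [[285.0, 293.0], [285.0, 278.0]]
C [ 0.4884 -0.2244 -0.248 ] [[-0.9, 1.3], [1.4, 1.0], [-1.1, -1.8], [0.8, -1.1]]
handle top px [[320.0, 211.0], [321.0, 258.0], [363.0, 215.0]]
```

```bash
python3 - <<'E'
import cv2
a=cv2.resize(cv2.imread("pics/w_stand.png")[130:300,260:400],None,fx=3.5,fy=3.5,interpolation=cv2.INTER_CUBIC)
b=cv2.resize(cv2.imread("pics/w_car.png")[160:270,275:395],(300,275),interpolation=cv2.INTER_CUBIC)
b=cv2.copyMakeBorder(b,0,a.shape[0]-275,0,0,0)
cv2.imwrite("pics/c3.png",cv2.hconcat([a,b]))
E
```

```text
(no output)
```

View pics/c3.png

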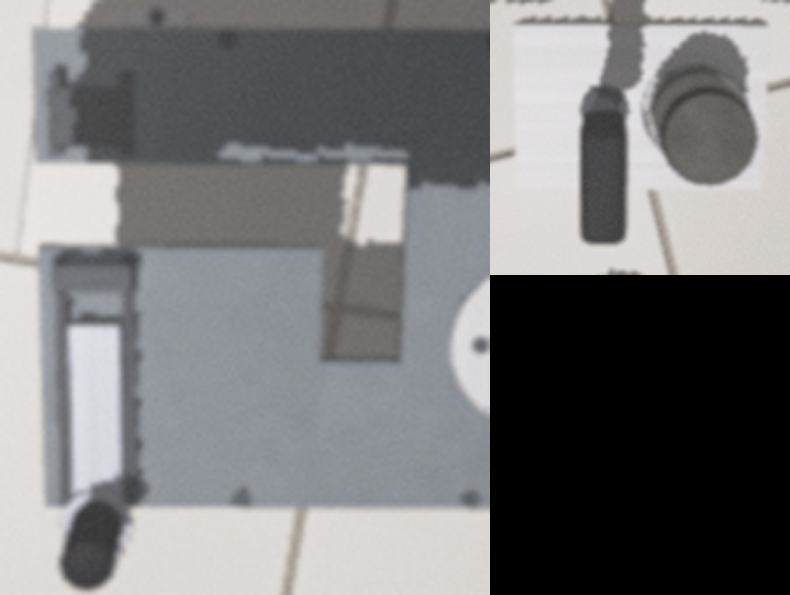

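```bash
python3 - <<'E'
from h import *
p=ctrl.camera_params("wrist");T=np.load("Tstand.npy")
L=np.c_[np.array([(-50,0),(-12,0),(12,0),(92,0),(12,83),(46,83),(46,107),(-12,107)])/1000,np.full(8,.106)]
px=np.array([(34,28),(36,161),(40,246),(47,507),(325,247),(322,360),(400,360),(408,163)])/3.5+[260,130]
S,r=fit([(L,px,T,p)],S0);print("S",S.round(4),r.round(1).tolist())
a=-.250;P=np.array([.4881,-.2244,.127])
ctrl.move_l([*P[:2],.2],vel=.2,ori=R(a,1))
print("hit",ctrl.move_l(P,vel=.08,contact_N=6))
ctrl.command_gripper(0.0)
print(ctrl.current_grip_width(),ctrl.current_grasp_force(),ctrl.current_contact_force(),ctrl.current_tool_pos())
P=ctrl.current_tool_pos()+[0,0,.005]
ctrl.move_l(P,vel=.03)
T,p=wristT();np.save("Tg.npy",T);cv2.imwrite("pics/w_grip.png",ctrl.read_camera("wrist"))
print(ctrl.current_contact_force(),ctrl.current_grip_width(),ctrl.current_t())
E
```

```text
S [0.464  0.0025 0.1526] [[-0.3, -0.4], [0.2, 0.6], [-0.2, 0.0], [-0.0, -0.3], [-0.3, -0.1], [-0.2, -0.0], [0.6, 0.0], [0.3, 0.2]]
hit False
0.15350952926293998 29.99560922384262 [ 0.54706694  0.12401666 -1.05786689] [ 0.48807501 -0.2244218   0.12696375]
[ 0.50105553  0.52584039 -5.21144306] 0.1498203295378259 7.3583
```

View pics/w_grip.png

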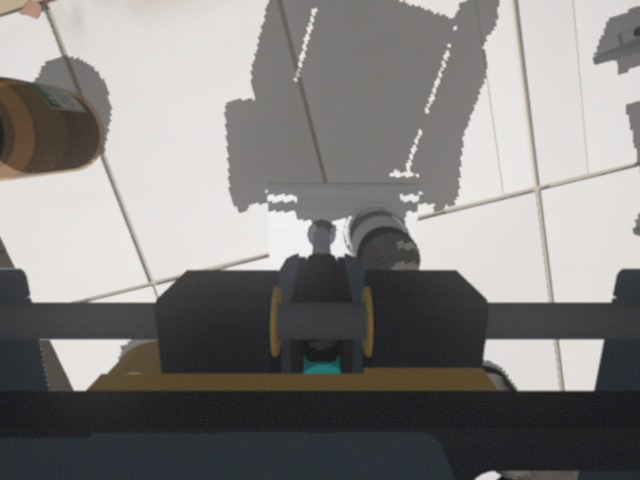

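The carriage is held (width 14 mm, weight about 4 N), and the bottle is upright in its recess. The near plate edge is at row 183, cols 268–418, and the stem base is at (321,237). I'll compute the in-hand offset, then move to a pre-entry pose.

```bash
sed -i 's/^S0=.*/S=[.464,.0025,.1526]/' h.py; python3 - <<'E'
from h import *
p=ctrl.camera_params("wrist");T=np.load("Tg.npy")
L=np.array([(-.037,-.04,.015),(-.037,.072,.015),(0,0,.016)]);px=np.array([(268,183),(418,183),(321,240)],float)
C,r=fit([(L,px,T,p)],[.488,-.224,-.25]);print(C.round(4),r.round(1).tolist())
d=C[:2]-ctrl.current_tool_pos()[:2];a=-.25;print("in-hand",np.cos(a)*d[0]+np.sin(a)*d[1],-np.sin(a)*d[0]+np.cos(a)*d[1])
ctrl.move_l([*world(S,[[0,-.095,0]])[0,:2],ctrl.current_tool_pos()[2]],vel=.1,ori=R(S[2],1))
T,p=wristT();np.save("Tpre.npy",T);cv2.imwrite("pics/w_pre.png",ctrl.read_camera("wrist"));print(ctrl.current_t())
E
```

```text
[ 0.4885 -0.2247 -0.2471] [[-1.0, 0.7], [0.6, 0.5], [0.2, -7.4]]
in-hand 0.0005287504066447678 -0.00018410047383664676
8.8917
```

View pics/w_pre.png

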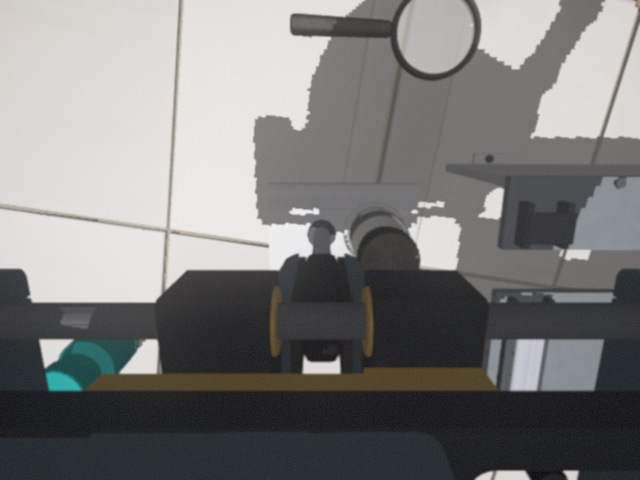

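The pre-entry view shows the carriage level with the bottle seated. The slot edges at the mouth are at rows ~248 and ~292, col ~497. I'll check these against the prediction, then go in.

```bash
python3 - <<'E'
from h import *
p=ctrl.camera_params("wrist");T=np.load("Tpre.npy")
print(project(world(S,[[-.012,0,.106],[.012,0,.106]]),T,p).round(0).tolist())
z=ctrl.current_tool_pos()[2]
w=lambda x,y:[*world(S,[[x,y,0]])[0,:2],z]
def loc():
    d=ctrl.current_tool_pos()[:2]-S[:2];c,s=np.cos(S[2]),np.sin(S[2]);return (c*d[0]+s*d[1]).round(4),(-s*d[0]+c*d[1]).round(4)
h=ctrl.move_l(w(-.0005,.095),vel=.06,contact_N=8);print("in",h,loc(),ctrl.current_contact_force())
if not h:
    h=ctrl.move_l(w(.036,.095),vel=.04,contact_N=6);print("side",h,loc(),ctrl.current_contact_force())
    if not h:
        h=ctrl.move_l(w(.046,.095),vel=.015,contact_N=6);print("home",h,loc(),ctrl.current_contact_force())
cv2.imwrite("pics/w_home.png",ctrl.read_camera("wrist"));print(ctrl.current_t(),ctrl.current_grip_width())
E
```

```text
[[502.0, 250.0], [497.0, 292.0]]
in False (np.float64(-0.0005), np.float64(0.0949)) [ 0.02319757  0.63857598 -5.6679456 ]
side False (np.float64(0.0357), np.float64(0.095)) [-0.30947909  1.4274086  -4.51688373]
home True (np.float64(0.0395), np.float64(0.095)) [-0.4286433   0.61278216 -5.55085362]
13.7417 0.15071393814410255
```

```bash
cat >> h.py <<'E'
def loc():
    d=ctrl.current_tool_pos()[:2]-S[:2];c,s=np.cos(S[2]),np.sin(S[2]);return (c*d[0]+s*d[1]).round(4),(-s*d[0]+c*d[1]).round(4)
E
python3 - <<'E'
from h import *
z=ctrl.current_tool_pos()[2];x,y=loc()
w=lambda x,y,z:[*world(S,[[x,y,0]])[0,:2],z]
h=ctrl.move_l(w(x,y,z-.0065),vel=.02,contact_N=5);print("down",h,ctrl.current_tool_pos()[2]-z,ctrl.current_contact_force())
h=ctrl.move_l(w(x+.006,y,ctrl.current_tool_pos()[2]),vel=.015,contact_N=10);print("press",h,loc(),ctrl.current_contact_force())
ctrl.command_gripper(.45)
T,p=wristT()
ctrl.move_l(ctrl.current_tool_pos()+[0,0,.06],vel=.1)
T,p=wristT();np.save("Th.npy",T);cv2.imwrite("pics/w_rel.png",ctrl.read_camera("wrist"));cv2.imwrite("pics/s_rel.png",ctrl.read_camera("scene"))
print(ctrl.current_t(),ctrl.current_contact_force(),loc())
E
```

```text
down True -0.004558318007127415 [ 0.35167729 -1.14471918  2.09173228]
press True (np.float64(0.0395), np.float64(0.095)) [-2.32725046 -0.13776776  6.7685006 ]
15.7167 [ 0.27937364  0.71403153 -0.9730934 ] (np.float64(0.0388), np.float64(0.095))
```

View pics/w_rel.png

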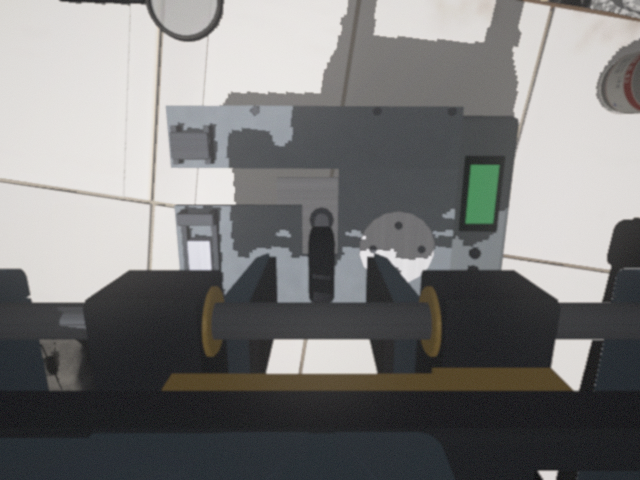

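The carriage is inside with the handle standing free at (320,265), released between the open fingers. Next I'll check the handle's position numerically.

```bash
python3 - <<'E'
from h import *
p=ctrl.camera_params("wrist");T=np.load("Th.npy")
for x in(.036,.038,.040): print(x,project(world(S,[[x+.018,.095,.16],[x-.018,.095,.16],[x-.018,.095,.122],[x-.006,.095,.106],[x-.037,.095,.01]]),T,p).round(1).tolist())
im=cv2.imread("pics/w_rel.png")[165:315,260:380]
sc=cv2.imread("pics/s_rel.png")[215:335,220:340]
cv2.imwrite("pics/c4.png",cv2.hconcat([cv2.resize(im,(400,500),interpolation=2),cv2.resize(sc,(400,500),interpolation=2)]))
ps=ctrl.camera_params("scene")
for x in(.036,.04): print((project(world(S,[[x,.095,.16],[x,.095,.122],[x,.095,.106]]),ps["pose"],ps)).round(1).tolist())
E
```

```text
0.036 [[320.9, 297.7], [321.0, 233.3], [321.1, 219.2], [321.1, 232.3], [321.2, 173.6]]
0.038 [[320.9, 301.1], [321.0, 237.0], [321.1, 222.4], [321.1, 235.2], [321.2, 175.9]]
0.04 [[320.9, 304.5], [321.0, 240.7], [321.1, 225.5], [321.0, 238.1], [321.2, 178.1]]
[[282.2, 244.9], [283.0, 256.0], [283.3, 260.6]]
[[283.3, 244.1], [284.0, 255.3], [284.3, 259.8]]
```

View pics/c4.png

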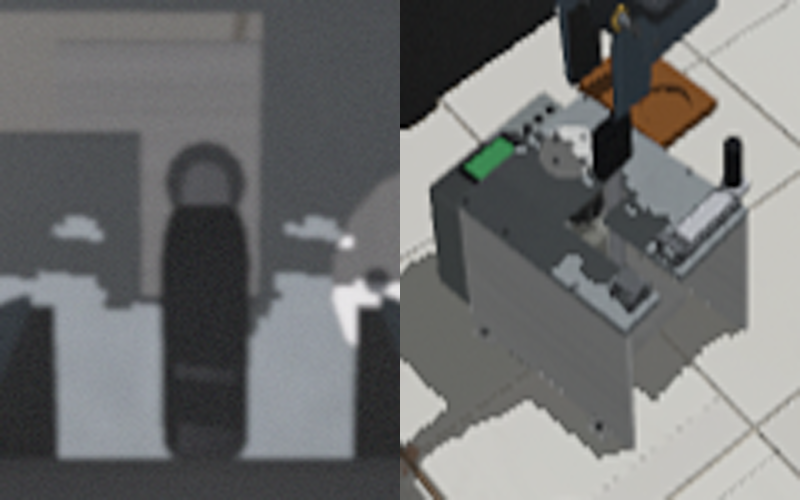

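```bash
python3 - <<'E'
from h import *
w=lambda x,y,z:[*world(S,[[x,y,0]])[0,:2],z]
z=ctrl.current_tool_pos()[2]
ctrl.move_l(w(-.012,.095,z),vel=.2);ctrl.command_gripper(0.0)
ctrl.move_l(w(-.012,.095,.128),vel=.12)
ctrl.move_l(w(.001,.095,.128),vel=.05);ctrl.sleep(.2)
h=ctrl.move_l(w(.009,.095,.128),vel=.008,contact_N=3.5);print(h,loc(),ctrl.current_contact_force(),ctrl.current_t())
E
```

```text
True (np.float64(0.0048), np.float64(0.095)) [-2.1798118  -0.58707178  0.58508744] 18.7417
```

```bash
python3 - <<'E'
from h import *
w=lambda x,y,z:[*world(S,[[x,y,0]])[0,:2],z]
x0=loc()[0];h=ctrl.move_l(w(x0+.006,.095,.128),vel=.01,contact_N=4);print(x0,h,loc(),ctrl.current_contact_force())
ctrl.sleep(.1);print(loc(),ctrl.current_contact_force())
E
```

```text
0.0048 True (np.float64(0.0049), np.float64(0.0951)) [-1.16467391 -0.51535409  2.2098787 ]
(np.float64(0.0047), np.float64(0.0951)) [-2.08691914 -0.61530993  0.44202039]
```

Pushing with about 6 N in total moved nothing. That is more than the carriage's friction, so the stem is against the slot's end. Next is the bolt.

```bash
python3 - <<'E'
from h import *
w=lambda x,y,z:[*world(S,[[x,y,0]])[0,:2],z]
ctrl.move_l(w(-.01,.095,.128),vel=.05)
ctrl.move_l(w(-.01,.095,.21),vel=.15)
ctrl.move_l(w(-.01,.017,.21),vel=.2)
ctrl.move_l(w(.137,.017,.21),vel=.2)
h=ctrl.move_l(w(.137,.017,.126),vel=.1,contact_N=5);print("down",h)
ctrl.sleep(.2)
if not h:
    h=ctrl.move_l(w(.068,.017,.126),vel=.05,contact_N=9);print("push",h,loc(),ctrl.current_contact_force())
    h=ctrl.move_l(w(.050,.017,.126),vel=.02,contact_N=8);print("shut",h,loc(),ctrl.current_contact_force())
print(ctrl.current_t())
E
```

```text
down False
push False (np.float64(0.068), np.float64(0.017)) [-0.16587255  0.1019048   0.09179645]
shut True (np.float64(0.0588), np.float64(0.0169)) [ 3.97687863  1.04410652 -1.32117191]
25.0083
```

```bash
python3 - <<'E'
from h import *
w=lambda x,y,z:[*world(S,[[x,y,0]])[0,:2],z]
h=ctrl.move_l(w(.050,.017,.126),vel=.02,contact_N=10);print("shut",h,loc(),ctrl.current_contact_force())
ctrl.move_l(w(.075,.017,.126),vel=.08)
ctrl.move_l(w(.075,.017,.23),vel=.15)
ctrl.move_l(w(-.03,.04,.33),vel=.2)
T,p=wristT();a=ctrl.read_camera("wrist");b=ctrl.read_camera("scene")
ps=ctrl.camera_params("scene")
kn=world(S,[[.034,.017,.151]]);print(project(kn,T,p),project(kn,ps["pose"],ps),project(world(S,[[.058,.095,.16],[.022,.095,.16]]),T,p))
a=cv2.resize(a,(400,300));b=cv2.resize(b[200:420,200:420],(400,400),interpolation=2)
cv2.imwrite("pics/fin.png",cv2.hconcat([cv2.copyMakeBorder(a,0,100,0,0,0),b]));print(ctrl.current_t(),ctrl.current_contact_force())
E
```

```text
shut True (np.float64(0.0588), np.float64(0.0168)) [ 5.77736774  0.45123182 -1.66533113]
[[297.01017302 283.14471666]] [[304.32057039 260.51256156]] [[379.29594734 310.57051387]
 [380.73111599 274.45054439]]
27.4417 [0.31477169 0.83880434 0.5369127 ]
```

View pics/fin.png

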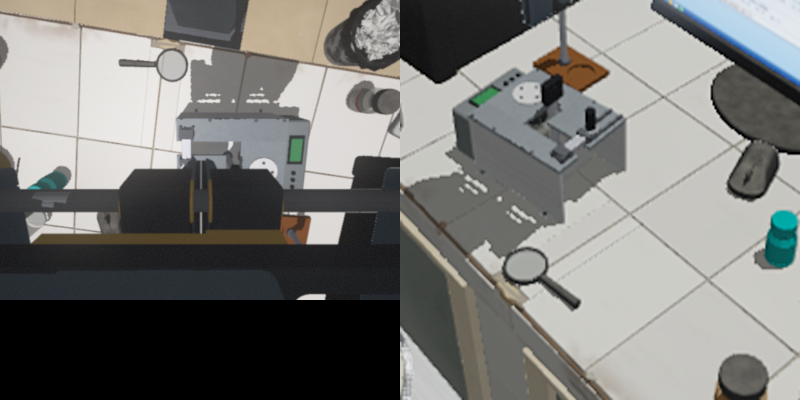

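The final view shows the knob top at scene pixel (304.5,261), where the shut position predicts (304,260.5). The bolt's tip lies across the slot, the handle is at the home position (283,249), and the other things are where they were.

```bash
python3 -c "
from bench import ctrl
print(ctrl.sign_off())"
```

```text
the job is handed in; nothing more can be done
None
```

The carriage is home at the end of the side slot, the bolt is shut against its stop, and the job was handed in at about 27 s; the bottle was upright when last seen, before the stand's roof hid it.

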